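# Let off the ratchet winder of the lathe's belt tensioner

### The arm

A 7-joint arm with a two-finger parallel gripper is mounted at the origin on the work surface. World frame = base frame: x ahead of the robot, y to its left, z up, the work surface at z = 0. Lengths are in mm, angles in rad, forces in N, time in s.
With the tool pointing down it reaches from about 400 to 875 mm from the base axis. Payload 19.3 kg.
Tool frame: the origin (TCP) lies at the very end of the fingers, on their centre line; the grasp point (between the pads) lies 19 mm behind it (grip_point_offset is the z of the grasp point in the tool frame, in mm); z points along the fingers, x is the direction in which the jaws open and shut, and the axes are right-handed (so a half turn about z gives the same grasp; the last joint's range is limited). The gripper opens to 85 mm and grips with 20 to 120 N. Pads are 22 mm wide; open, the fingers measure 114 mm over their backs; the gripper's body (76 mm by 85 mm) begins 54 mm behind the grasp point. The pads swing forward as they close: fully open they stand 13 mm farther back than shut.
Start: joints at [1.134, 0.521, -0.036, 1.599, 0.021, 1.021, -0.113], TCP at [224.116, -583.427, 231.291] pointing down, gripper open.
Joint ranges: [-2.91, 2.91], [-0.3, 2.13], [-1.5, 1.42], [0.17, 2.43], [-1.26, 4.41], [0.16, 1.93], [-2.52, 2.52]. Speed limits (rad/s): [1.89, 1.89, 2.39, 2.39, 3.01, 3.01, 3.01].

### API

Orientations are given as a 3x3 rotation matrix whose columns are the frame's x, y, z axes.
In Python, from workcell import movep, movel, goto_joints, open_gripper, clamp, wait, inverse_kinematics, read_state, camera, PlanningError, finish_job, grip_point_offset gives the robot as it stands. Calls block until the motion is done:
- movep(position, orientation): joint-space move of the TCP to a pose.
- movel(position, frame=None, max_speed=150, guard=None): straight line of the TCP; frame=None keeps the orientation; max_speed is the mean speed in mm/s. With guard (N) it stops when the force on the tool has changed by that much, and returns True; else False.
- goto_joints(angles): joint-space move.
- open_gripper() and clamp(): open the fingers fully, or close them until they stop; the grip force is fixed at half the most.
- wait(seconds).
- inverse_kinematics(position, orientation): joint angles nearest the present ones, or None.
- read_state(): the state.
- camera(name): name is "scene" or "top"; returns a dict with "image" (420x560x3 uint8, blue, green, red), "range_z" (420x560 float32, mm along the optical axis (not along the pixel's ray), 0 where there is no reading), "fx", "fy", "cx", "cy" (pixels), "cam_to_world" (4x4, takes a point from camera to world coordinates). Camera axes: x right, y up, looking along -z (the intrinsics and any distortion apply to the point x, -y, -z); pixel columns grow to the right and rows downward; lengths in mm; the calibration is good to about 2 mm. A picture is of the moment at which its call begins.
A pose or a line that the arm cannot do raises PlanningError and nothing moves.
- finish_job(): hands the job in, once; it reports no verdict.
The state is a dict: "time": time; "qpos": joint angles; "qvel": joint speeds; "joint_efforts": joint torques, N m; "eef_pos": TCP position; "tool_rot": TCP orientation; "ft_force": force on the tool from outside, world axes, zero at the start; "torque": the same for the moment, N m; "finger_gap": finger opening in mm.
Only numpy, scipy, OpenCV 4.12 (cv2) and the standard library are available. Lean on these libraries where they do the work, as an engineer would, in place of code of your own. Each camera call takes 0.05 s, during which the arm holds its last target. There are 200 camera calls.

### The job

The lathe belt is to be changed, so let the tension off its ratchet winder: throw the red selector lever fully over to release, wind the crank forward a little so that the brass pawl springs off the ratchet wheel, then ease the crank slowly back and press it fully home into its parking catch, which you will feel. Never let the drum run back on its own, never lean hard on the mechanism at a stop, and leave the pawl off and the things lying around alone.

Things in the scene. Friction and masses are not known exactly. Their poses are not given: they have to be found in the camera images.
- winder: green cast base of the winder, fixed to the bench: a plate 200 x 220 x 14 mm (its middle 35 mm to -y of the origin) with a round pedestal that carries a toothed steel wheel, a dark drum and a crank that turn together about a vertical axis. Origin on that axis, at bench height; z up. Stands in varying places and yaws.
- axis (a point): point on the drum's vertical axis, 135 mm above the bench
- grip (a point): middle of the upright black crank grip (24 mm diameter, 112 to 167 mm above the bench; this point 142 mm up), 90 mm from the drum axis. It spins freely on its pin, so it may be pinched from above and carried round without turning the gripper, or just pushed. Beneath it is the flat green crank bar, top 110 mm above the bench
- drum (a joint): angle of drum, wheel and crank, rad; grows anticlockwise seen from above (winding forward), hard stop at 2.6. At 0 the crank points 15 degrees anticlockwise of the winder's x. A spring turns it back: 3 N at the grip at 0 rad, 9 N at 1.6. Starts caught by the pawl at about 1.55. Easing back means slower than about 1.5 rad/s (130 mm/s at the grip)
- selector (a joint): angle of the red selector lever about the pawl's pivot, rad: 0 = pawl sprung against the wheel, 0.8 = release (hard stop); grows clockwise from above, stays where left; 2 to 4 N at its post move it. At release it springs the pawl outward, but the loaded tooth traps it until the crank is wound 0.05 to 0.2 rad forward; then the pawl stays clear and only the hand holds the drum
- post (a point): upright red post (12 mm diameter, 82 to 112 mm above the bench, this point 100 mm up) at the end of the selector lever, 55 mm from its pivot; the lever's bar lies below. In the winder's frame: pivot at (-8, -76) mm, post starts at (15, -126) and ends at (-28, -127) mm
- pawl_tip (a point): tip of the brass pawl, 66 mm above the bench, beside the wheel: 47 mm from the drum axis when it is in the teeth (tooth tips at 52 mm, roots at 43 mm), more than 60 mm when it has sprung off
- collar: loose brass ring 36 mm across, 14 mm high, lying on the base plate; origin underneath. Bystander
- spanner: loose steel spanner 170 mm long, lying behind the winder. Bystander
- screwdriver: loose screwdriver 190 mm long. Bystander
- brush: loose brush 200 mm long. Bystander
- oil: amber oil bottle 130 mm tall. Bystander
- bowl: turned wooden bowl 130 mm across, 50 mm high. Bystander
- mug: blue mug 90 mm tall. Bystander
- spindle: turned dark wooden spindle 125 mm tall, standing. Bystander
- mount_x (a joint): sideways give of the winder's head (all but its plate) on its rubber foot along the winder's x axis, m; 0 unloaded; 1 mm for every 16 N of net push on anything it carries. More than 1.5 mm (24 N) tears the rubber; squeezing the grip between two fingers is no push
- mount_y (a joint): sideways give of the winder's head (all but its plate) on its rubber foot along the winder's y axis, m; 0 unloaded; 1 mm for every 16 N of net push on anything it carries. More than 1.5 mm (24 N) tears the rubber; squeezing the grip between two fingers is no push
- catch (a joint): how far the unseen parking catch is pushed in, rad: 0 to 0.15 (home, hard stop). Coming back, the drum meets it somewhere between 0.6 and 0 rad (differs each time), felt as the spring's load leaving the hand. Pressing the crank on in the unwinding direction with 5 to 8 N slides it in over 13 mm at the grip; at home the push rises steeply. It stays where left

How it is judged (in metres and radians):
On the way, in this order (a step that is already met when the one before it is completed fails the run):
1. the selector is thrown over to release while the loaded pawl still holds the drum (value of joint selector above 0.7 rad and value of joint drum above 1.2 rad and horizontal distance between pawl_tip and axis below 0.052 m), for 0.1 s.
2. the pawl has sprung off the wheel and the drum is held wound by the crank (value of joint selector above 0.7 rad and value of joint drum above 1.2 rad and horizontal distance between pawl_tip and axis above 0.058 m), for 0.1 s.
At the end, for the whole second after the job is handed in: parking catch pushed home (above 0.12 of 0.15 rad), drum at rest, selector left at release (above 0.7 rad) with the pawl tip clear of the wheel (more than 58 mm from the axis) (value of joint catch above 0.12 rad and value of joint selector above 0.7 rad and horizontal distance between pawl_tip and axis above 0.058 m and not (velocity of joint drum below -0.05 rad/s) and velocity of joint drum below 0.05 rad/s); the robot touches nothing.
It fails at once if the drum runs back on its own (faster than 1.8 rad/s) (velocity of joint drum below -1.8 rad/s).
It fails at once if the winder's head is pushed more than 1.5 mm aside on its rubber foot (24 N) (value of joint any of mount_x, mount_y above 0.0015 m or value of joint any of mount_x, mount_y below -0.0015 m).
It fails at once if a bystander is shifted more than 20 mm (distance of any of collar, spanner, screwdriver, brush, oil, bowl, mug, spindle from where it was at the start of the episode above 0.02 m).
It also fails if it takes over 72 s, if anything falls off the work surface, if the arm or the gripper's body presses on something with over 40 N, if the wrist force passes 120 N, or if a joint passes its speed limit or range.

## Working session

There is one attempt and no reset: what is moved stays moved. The work goes in short steps, each a Python script; the robot and the scene stay as the last script left them, time stands still between calls to the robot, and variables do not carry over. Pictures are saved under pics/ and viewed, about 8 in all and at most 12, crops included, and the job is handed in when it is done.

```bash
ls; mkdir -p pics; python3 - <<'E'
from workcell import *
import cv2,numpy as np
print(read_state()); print(grip_point_offset)
for n in("scene","top"):
    c=camera(n); cv2.imwrite(f"pics/{n}0.png",c["image"]); np.savez(f"{n}0.npz",**c)
    print(n,c["fx"],c["fy"],c["cx"],c["cy"],c["cam_to_world"].round(3).tolist(),[k for k in c])
E
```

```text
pics
{'time': 0.0, 'qpos': array([ 1.13377412,  0.52199953, -0.03634202,  1.60003062,  0.02122057,
        1.02109865, -0.11278636]), 'qvel': array([ 2.63667903e-04, -8.36210021e-05, -1.65026234e-03, -1.12506239e-03,
        5.55676826e-04,  1.24579480e-03,  8.92197183e-04]), 'joint_efforts': array([-1.44343707e-03, -9.27123213e+01,  1.97966024e+00, -3.69939923e+01,
        1.78871560e-02,  8.29921832e-03,  9.06406444e-05]), 'eef_pos': array([ 223.99774284, -583.10489534,  230.72650276]), 'tool_rot': array([[ 3.58676258e-01, -9.33461887e-01, -4.98342287e-04],
       [-9.33461315e-01, -3.58676592e-01,  1.03691626e-03],
       [-1.14666552e-03,  9.32660017e-05, -9.99999338e-01]]), 'ft_force': array([-0.31072328,  0.61976241,  0.31271888]), 'torque': array([ 0.00401711, -0.02685824, -0.00272093]), 'finger_gap': 85.61972800214399}
-18.700000000000003
scene 501.4920210268686 501.4920210268686 279.68356006800377 209.3567839777525 [[-0.463, -0.529, 0.712, 1495.434], [0.887, -0.267, 0.378, 461.751], [-0.009, 0.806, 0.592, 878.262], [0.0, 0.0, 0.0, 1.0]] ['image', 'range_z', 'fx', 'fy', 'cx', 'cy', 'cam_to_world']
top 442.0917354881851 442.0917354881851 276.18227521889384 212.86133892460572 [[-0.019, 0.996, -0.087, 452.2], [-1.0, -0.02, -0.015, -26.105], [-0.017, 0.087, 0.996, 1348.089], [0.0, 0.0, 0.0, 1.0]] ['image', 'range_z', 'fx', 'fy', 'cx', 'cy', 'cam_to_world']
```

View pics/top0.png

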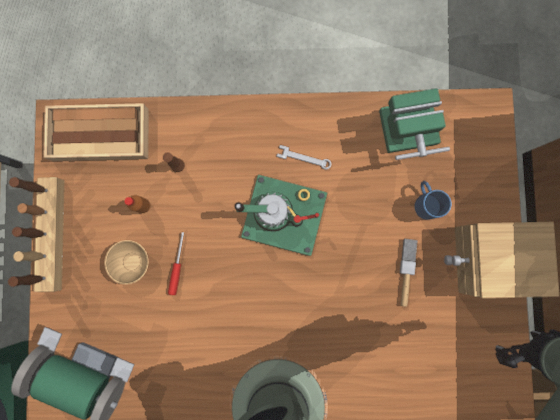

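View pics/scene0.png

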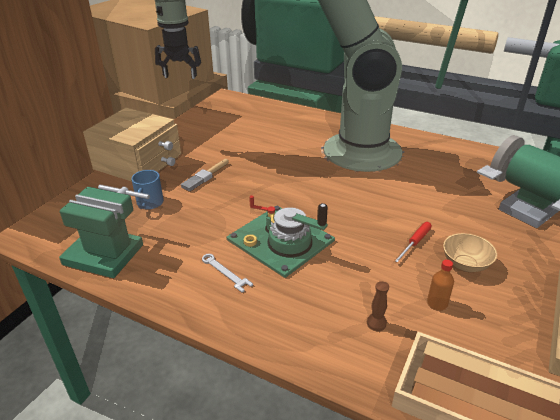

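The top view shows the crank grip at about (239,206), the axis near (272,209), the red post near (314,216), and the collar on the plate at (304,195). Next I measure these from both cameras.

```bash
cat > vis.py <<'E'
import numpy as np,cv2
def cloud(c):
    z=c["range_z"]; v,u=np.mgrid[:z.shape[0],:z.shape[1]]
    p=np.stack([(u-c["cx"])/c["fx"]*z,-(v-c["cy"])/c["fy"]*z,-z],-1)
    M=np.asarray(c["cam_to_world"]); w=p@M[:3,:3].T+M[:3,3]
    w[z<=0]=np.nan; return w
E
python3 - <<'E'
import numpy as np,cv2
from vis import cloud
for n,(c0,c1,r0,r1) in {"top":(225,340,165,265),"scene":(220,345,190,285)}.items():
    c=np.load(n+"0.npz"); w=cloud(c)[r0:r1,c0:c1]; im=c["image"][r0:r1,c0:c1]
    h=cv2.cvtColor(im,cv2.COLOR_BGR2HSV); H,S,V=[h[...,i].astype(int) for i in range(3)]
    Z=w[...,2]
    red=((H<6)|(H>174))&(S>170)&(V>60)&(Z>40)
    def rep(t,m):
        if m.sum(): print(n,t,m.sum(),np.nanmean(w[m],0).round(1),np.nanmin(w[m],0).round(1),np.nanmax(w[m],0).round(1))
    rep("red",red); rep("red top",red&(Z>95))
    rep("grip",(Z>125)&(Z<185)&(V<70)); rep("griptop",(Z>155)&(Z<185)); 
    rep("hub",(Z>115)&(Z<150)&(S<60)&(V>100))
    pl=(H>60)&(H<95)&(S>70)&(abs(Z-14)<6)
    rep("plate",pl)
    q=w[pl][:,:2].astype(np.float32); print("plate rect",cv2.minAreaRect(q))
    d=(Z>40)&(Z<110)&(S<60); rep("wheel",d)
E
python3 - <<'E'
import cv2
a=cv2.imread('pics/top0.png')[170:262,225:340]; b=cv2.imread('pics/scene0.png')[185:280,220:345]
f=lambda i:cv2.resize(i,(400,330),interpolation=cv2.INTER_CUBIC)
cv2.imwrite('pics/crop0.png',cv2.hconcat([f(a),f(b)]))
E
```

```text
top red 7 [547.8 -77.2  86.5] [ 541.4 -121.8   80.4] [555.  -60.5 111.6]
top red top 1 [ 555.  -121.8  111.6] [ 555.  -121.8  111.6] [ 555.  -121.8  111.6]
top grip 28 [572.2  90.3 156.5] [566.6  82.4 128. ] [582.  103.  167.3]
top griptop 58 [577.5  93.  164.3] [568.3  83.2 156. ] [587.7 103.1 170.1]
top hub 2 [573.9  -4.4 115.6] [565.5  -7.1 115. ] [582.4  -1.8 116.1]
top plate 2391 [554.2 -46.1  13.1] [ 443.1 -155.6    8. ] [683.7  99.   19.9]
plate rect ((563.6489868164062, -28.792770385742188), (214.56146240234375, 195.0832977294922), 74.03033447265625)
top wheel 860 [569.7   1.3  85.1] [ 519.  -112.6   41.1] [627.5 103.  110. ]
scene red 91 [553.9 -94.2  87.8] [ 539.3 -125.9   76.8] [565.  -57.1 113.7]
scene red top 20 [ 559.2 -120.1  104.8] [ 554.2 -125.9   95.7] [ 565.  -114.6  113.7]
scene grip 136 [586.9  96.  147.5] [571.6  83.9 125.1] [594.8 103.9 168.1]
scene griptop 67 [583.7  93.6 163.4] [567.6  81.8 155.2] [594.  102.6 168.1]
scene plate 1343 [605.  -35.9  13.7] [ 449.7 -156.3    8.2] [693.3  99.2  19.4]
plate rect ((568.0272827148438, -30.13775634765625), (219.56163024902344, 201.90512084960938), 73.30604553222656)
scene wheel 1032 [594.6  12.   80.3] [535.4 -78.4  40. ] [635.4 103.6 110. ]
```

View pics/crop0.png

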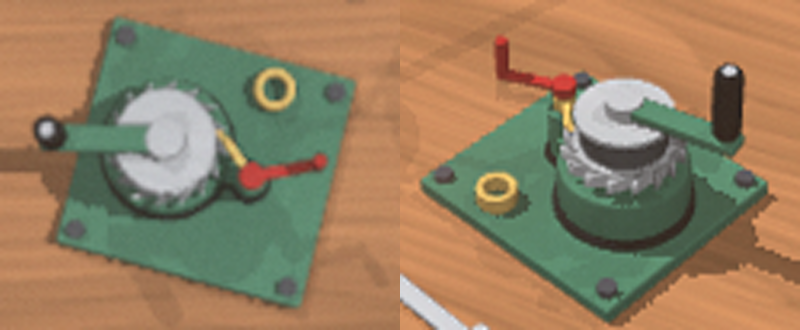

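The crop matches the plate-rectangle fit. With yaw about -16.3° and axis at about (575.7, 4), the predicted grip is (579,94) against (580,93) measured, and the predicted post is (555,-121) against (557,-120) measured. Next I check the IK along the whole path, then throw the selector.

```bash
cat > hlp.py <<'E'
import numpy as np
from workcell import *
YAW=np.radians(-16.3); AX=np.array([575.7,4.0])
RW=np.array([[np.cos(YAW),-np.sin(YAW)],[np.sin(YAW),np.cos(YAW)]])
W=lambda x,y,z: np.r_[AX+RW@[x,y],z]
def R(a):   # tool down, jaws along heading a
    x=np.array([np.cos(a),np.sin(a),0]); z=np.array([0,0,-1.]); return np.c_[x,np.cross(z,x),z]
E
python3 - <<'E'
from hlp import *
for a in (0,np.pi):
    print("post",inverse_kinematics(W(57,-126,90),R(YAW+np.pi/2+a)),inverse_kinematics(W(0,-126,90),R(YAW+np.pi/2+a)))
    for d in (1.75,1.55,1.0,.5,0,-.15):
        p=YAW+np.radians(15)+d; q=inverse_kinematics(np.r_[AX+90*np.array([np.cos(p),np.sin(p)]),123],R(p+np.pi/2+a))
        print(a,d,None if q is None else np.round(q,2))
E
```

```text
post [ 0.5604216   0.75516524 -0.65995615  1.72588334  0.58402872  0.86654547
  0.92803074] [ 0.57193163  0.68234201 -0.65851518  1.87935379  0.58079926  0.78003829
  0.88091824]
0 1.75 [-0.86  0.8   0.92  1.87 -0.81  0.9  -2.52]
0 1.55 [-0.95  1.02  1.21  1.83 -1.07  1.13 -2.52]
0 1.0 [ 0.5   1.02 -1.28  1.63  1.01  1.29  1.58]
0 0.5 [ 0.53  1.05 -1.28  1.56  1.03  1.33  1.17]
0 0 [ 0.4   0.84 -0.83  1.54  0.68  1.07  0.95]
0 -0.15 [ 0.42  0.83 -0.82  1.55  0.67  1.06  0.82]
post [ 0.11818379  0.67267591  0.00651358  1.75116837 -0.00617068  0.71776814
 -1.72735829] [ 0.11063253  0.6025563  -0.00650392  1.90416057  0.00621504  0.63489489
 -1.75501496]
3.141592653589793 1.75 [ 0.14  0.63 -0.59  1.82  0.46  0.83 -0.51]
3.141592653589793 1.55 [ 0.11  0.65 -0.54  1.77  0.43  0.84 -0.67]
3.141592653589793 1.0 [ 0.05  0.68 -0.4   1.66  0.33  0.87 -1.08]
3.141592653589793 0.5 [ 0.02  0.7  -0.27  1.59  0.23  0.88 -1.43]
3.141592653589793 0 [-0.02  0.71 -0.12  1.57  0.1   0.87 -1.76]
3.141592653589793 -0.15 [-0.03  0.7  -0.07  1.57  0.06  0.87 -1.86]
```

```bash
cat > s1.py <<'E'
from hlp import *
O=R(YAW-np.pi/2)
clamp()
p=read_state()["eef_pos"]; movel(p+[0,0,60],max_speed=200)
movep(W(55,-126,250),O); movel(W(55,-126,90),max_speed=150); 
s=read_state(); print(s["time"],s["eef_pos"],s["ft_force"],s["finger_gap"])
x=34
f0=s["ft_force"]
movel(W(x,-126,90),max_speed=60,guard=8)
for x in np.arange(30,-17,-4.):
    h=movel(W(x,-126.5,90),max_speed=25,guard=9); s=read_state()
    e=RW.T@(s["eef_pos"][:2]-AX); f=RW.T@(s["ft_force"]-f0)[:2]
    print(x,h,e.round(1),f.round(1),round(s["time"],2))
    if f[0]>8: break
E
python3 s1.py
```

```text
4.6333 [ 593.60623874 -132.51735428   90.83481977] [-0.67638925 -0.04198684 -0.36949707] -0.2230152397962803
30.0 False [  30.3 -126.7] [ 2.6 -0.2] 5.44
26.0 False [  26.  -126.5] [ 2.5 -1.7] 5.75
22.0 False [  21.8 -126.4] [ 3.6 -1. ] 6.06
18.0 False [  17.7 -126.4] [ 1.7 -0.8] 6.37
14.0 False [  13.7 -126.4] [ 1.8 -0.5] 6.67
10.0 False [   9.7 -126.5] [ 1.6 -0.3] 6.98
6.0 False [   5.8 -126.5] [ 1.5 -0.1] 7.29
2.0 False [   1.8 -126.4] [ 2.5 -1.1] 7.6
-2.0 False [  -2.2 -126.4] [3.  0.9] 7.91
-6.0 False [  -6.2 -126.3] [2.3 1.6] 8.22
-10.0 False [ -10.  -126.4] [3.7 2.1] 8.53
-14.0 True [ -11.9 -125.9] [9.1 0.1] 8.76
```

```bash
cat > s2.py <<'E'
from hlp import *
import cv2
from vis import cloud
s=read_state(); p=s["eef_pos"]
movel(p+np.r_[RW@[12,0],0],max_speed=60); movel(W(5,-126,215),max_speed=200)
c=camera("scene"); im=c["image"]; cv2.imwrite("pics/s2.png",cv2.resize(im[160:290,200:370],(680,520),interpolation=cv2.INTER_CUBIC))
w=cloud(c); h=cv2.cvtColor(im,cv2.COLOR_BGR2HSV)
m=((h[...,0]<6)|(h[...,0]>174))&(h[...,1]>170)&(w[...,2]>92)&(w[...,2]<118)&(np.hypot(w[...,0]-530,w[...,1]+115)<60)
print("post",m.sum(),(RW.T@(w[m].mean(0)[:2]-AX)).round(1))
m=(w[...,2]>120)&(w[...,2]<160)&(h[...,2]<80)&(np.hypot(w[...,0]-580,w[...,1]-94)<30); print("grip surf",m.sum(),w[m].mean(0))
print(read_state()["time"])
E
python3 s2.py
```

```text
post 21 [ -23.2 -126.5]
grip surf 117 [587.65789281  96.29123573 140.06821188]
9.95
```

View pics/s2.png

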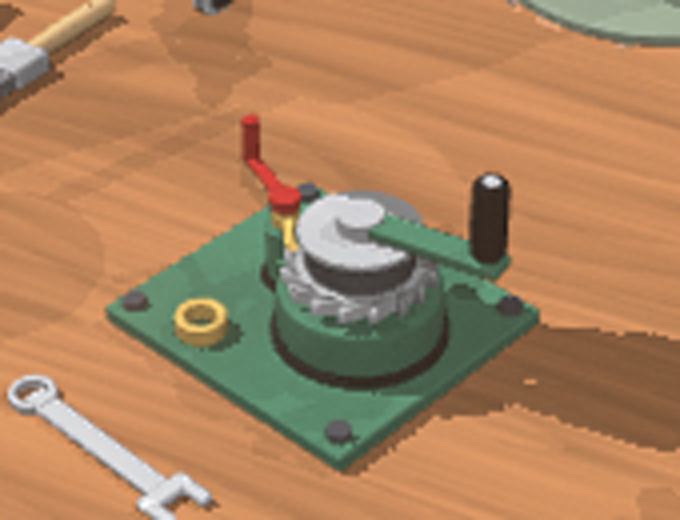

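The selector lever has swung over to the robot side at (250,130)/(285,195): the post measures x≈-23 mm, or about -27 after the surface offset. The pawl is still trapped against the wheel. Next I pinch the grip, with the jaws tangential and biased slightly forward.

```bash
cat > s3.py <<'E'
from hlp import *
ph=YAW+np.radians(15)+1.55
u=np.array([np.cos(ph),np.sin(ph)]); t=np.array([-u[1],u[0]])
g=AX+90*u+1.5*t; O=R(ph-np.pi/2)
open_gripper(); movep(np.r_[g,235],O); movel(np.r_[g,123],max_speed=150,guard=10)
s0=read_state(); print(s0["time"],s0["eef_pos"],s0["ft_force"])
clamp(); s=read_state(); print(s["time"],s["eef_pos"],s["ft_force"],s["finger_gap"])
f=(s["ft_force"]-s0["ft_force"])[:2]; print("rad,tan",f@u,f@t)
np.save("f0.npy",s0["ft_force"])
E
python3 s3.py
```

```text
12.8 [578.54366837  94.06731527 123.79323648] [-0.66915222  0.66119404  0.61011506]
13.3917 [578.3571321   94.08909775 123.29537438] [-0.50458364  0.23308813  5.16094415] 21.852679430236602
rad,tan -0.42054708584063294 -0.18302359018098693
```

```bash
cat >> hlp.py <<'E'
PH0=YAW+np.radians(15)
def polar():
    s=read_state(); v=s["eef_pos"][:2]-AX; d=np.arctan2(v[1],v[0])-PH0
    u=v/np.linalg.norm(v); f=(s["ft_force"]-np.load("f0.npy"))[:2]
    return s["time"],d,np.linalg.norm(v),f@u,f@np.array([-u[1],u[0]])
def step(d,r,z,v=40,guard=10):
    p=PH0+d; h=movel(np.r_[AX+r*np.array([np.cos(p),np.sin(p)]),z],R(p-np.pi/2),max_speed=v,guard=guard)
    wait(.05); q=polar(); print(*np.round(q,3),h); return q
E
cat > s4.py <<'E'
from hlp import *
import cv2
_,d,r,fr,ft=polar(); z=123.3
d0=d
while d<d0+.24:
    d+=.04; t,da,ra,fr,ft=step(d,r,z); r+=np.clip(fr/25,-.5,.5)
    if abs(fr)>15 or abs(ft)>18: break
c=camera("scene"); cv2.imwrite("pics/s4.png",cv2.resize(c["image"][160:290,200:370],(680,520),interpolation=cv2.INTER_CUBIC))
E
python3 s4.py
```

```text
13.692 1.596 90.013 -0.938 -5.38 False
13.992 1.634 90.023 -0.627 -7.247 False
14.292 1.671 89.964 -0.482 -9.803 False
14.592 1.71 90.024 0.249 -8.331 False
14.892 1.75 90.06 -1.294 -9.039 False
15.192 1.79 90.049 -0.866 -9.821 False
```

View pics/s4.png

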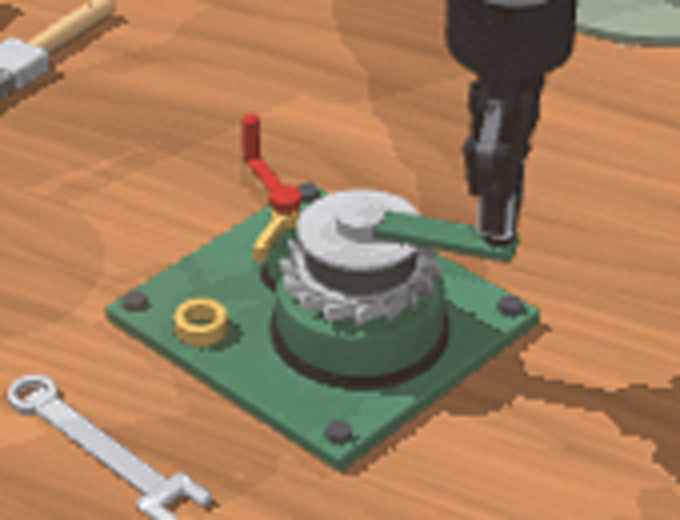

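The pawl has sprung off: its tip at about (262,252) stands well clear of the wheel, and the hand carries about 9 N of spring load. Now I ease back while watching the load.

```bash
cat > s5.py <<'E'
from hlp import *
_,d,r,fr,ft=polar(); z=123.3
while d>-.3:
    d-=.05 if d>.66 else .02
    t,da,ra,fr,ft=step(d,r,z,v=40 if d>.66 else 20,guard=13); r+=np.clip(fr/25,-.5,.5)
    if abs(fr)>15 or ft>11: break
E
python3 s5.py
```

```text
15.583 1.724 90.066 -1.343 -9.956 False
15.9 1.674 89.966 -0.438 -10.627 False
16.208 1.625 89.99 -1.105 -8.861 False
16.517 1.575 89.951 -0.609 -9.749 False
16.825 1.525 89.857 -1.438 -8.359 False
17.133 1.476 89.845 -1.011 -8.584 False
17.442 1.425 89.8 -0.159 -9.047 False
17.75 1.376 89.789 -0.236 -8.758 False
18.058 1.326 89.743 -0.268 -8.535 False
18.367 1.276 89.721 -0.018 -8.874 False
18.675 1.226 89.748 -0.295 -8.024 False
18.983 1.176 89.731 0.518 -7.17 False
19.292 1.127 89.695 1.08 -8.834 False
19.6 1.076 89.702 0.235 -7.473 False
19.908 1.026 89.697 0.557 -7.272 False
20.217 0.976 89.698 0.732 -7.009 False
20.525 0.926 89.705 0.444 -7.012 False
20.833 0.877 89.739 0.029 -6.784 False
21.142 0.827 89.747 -0.583 -6.697 False
21.45 0.777 89.75 0.621 -6.327 False
21.758 0.727 89.724 0.083 -6.206 False
22.067 0.677 89.752 -0.606 -5.723 False
22.492 0.63 89.78 0.593 -6.295 False
22.792 0.611 89.769 0.115 -5.891 False
23.092 0.591 89.818 -0.493 -5.695 False
23.392 0.572 89.831 0.196 -5.685 False
23.692 0.554 89.851 0.702 -5.763 False
23.992 0.538 89.877 0.425 -6.05 False
24.292 0
[... 498 characters left out ...]
se
28.192 0.259 89.975 -0.566 -4.787 False
28.492 0.238 89.982 -0.856 -4.972 False
28.792 0.219 89.952 0.646 -4.141 False
29.092 0.199 89.951 -0.222 -4.862 False
29.392 0.18 89.989 -0.47 -3.892 False
29.692 0.165 89.994 -0.39 -0.746 False
29.992 0.146 89.976 0.658 3.125 False
30.292 0.129 89.98 -0.087 4.852 False
30.592 0.11 90.002 0.347 5.446 False
30.892 0.09 89.996 -0.289 4.973 False
31.192 0.071 89.992 0.604 5.316 False
31.492 0.051 90.008 0.443 5.896 False
31.792 0.031 90.01 0.729 5.414 False
32.092 0.012 90.053 0.986 5.755 False
32.392 -0.008 90.073 0.071 5.973 False
32.692 -0.024 90.075 1.152 8.563 False
32.992 -0.036 90.059 -0.183 10.733 False
33.292 -0.048 90.038 -0.384 13.665 False
```

The load left the hand at about 0.165 rad. It then stayed flat at 5–6 N for about 0.15 rad and rose steeply to 13.7 N, so the catch is home. Now I relax, release, retreat and check.

```bash
cat > s6.py <<'E'
from hlp import *
import cv2
from vis import cloud
_,d,r,fr,ft=polar()
step(d+.02,r,123.3,v=20)
open_gripper(); wait(.2); print(polar()); p=read_state()["eef_pos"]
movel(p+[0,0,130],max_speed=120); movep(W(0,-260,260),R(YAW-np.pi/2))
c=camera("scene"); im=c["image"]; cv2.imwrite("pics/s6.png",cv2.resize(im[160:290,200:370],(680,520),interpolation=cv2.INTER_CUBIC))
w=cloud(c); h=cv2.cvtColor(im,cv2.COLOR_BGR2HSV)
g=(w[...,2]>120)&(w[...,2]<160)&(h[...,2]<80)&(np.hypot(w[...,0]-665,w[...,1]-2)<40)
v=w[g].mean(0)[:2]-np.array([.712,.378])/.806*9-AX; print("grip",g.sum(),np.hypot(*v),np.arctan2(v[1],v[0])-PH0)
b=(abs(h[...,0].astype(int)-23)<7)&(h[...,1]>130)&(w[...,2]>55)&(w[...,2]<80)&(np.hypot(w[...,0]-AX[0],w[...,1]-AX[1])<110)
rr=np.hypot(*(w[b][:,:2]-AX).T); print("pawl",b.sum(),rr.min() if b.any() else None, read_state()["time"])
E
python3 s6.py
```

```text
33.725 -0.017 90.074 0.423 5.827 False
(34.5583, np.float64(-0.02815683476511819), np.float64(90.0638372395137), np.float64(0.5379066168094676), np.float64(-1.1498404474997488))
grip 127 90.04383571393615 -0.00040031860739935324
pawl 23 65.62156126680539 36.975
```

View pics/s6.png

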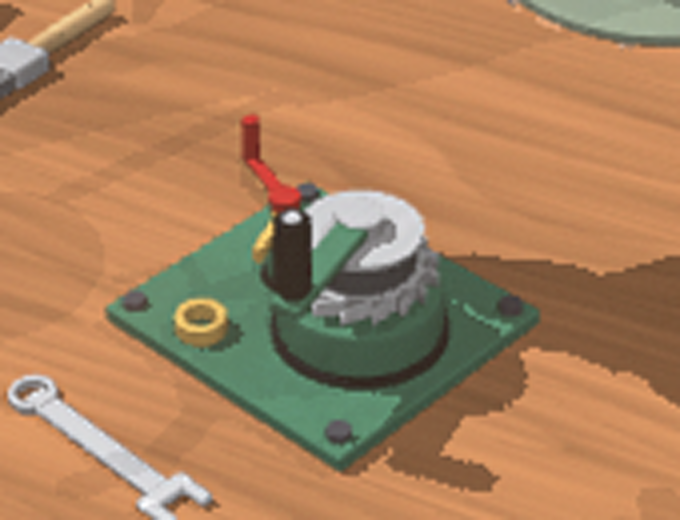

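The crank stays parked at about 0 rad. The pawl tip is clear (radius ≥65 mm), the lever is over at release, and the collar and spanner have not moved. Handing in.

```bash
python3 -c "
from workcell import *
print(read_state()['time']); finish_job()"
```

```text
36.975
the job is handed in; nothing more can be done
```

The tension is off the winder, and I handed the job in at 37.0 s of the 72 s allowed; no verdict is reported back.

- **Selector:** I pushed the lever over with closed fingers until it met its stop at about 9 N. The camera then put the post at release, with the pawl still trapped in the wheel.
- **Pawl:** I pinched the grip and wound it forward about 0.24 rad. The picture showed the pawl sprung off, with the hand carrying about 9 N.
- **Easing back:** I came back at 40 mm/s, slowing to 20 mm/s near the catch. Sideways force at the grip stayed under 1.5 N. The load left the hand at about 0.165 rad.
- **Parking catch:** It slid in at 5–6 N over about 0.15 rad, then the push rose steeply. I stopped at 13.7 N, below the 24 N limit, then backed off slightly and let go.
- **Last checks:**
  - The crank was still parked at about 0 rad after release.
  - The pawl's nearest point was about 65 mm from the axis, against the 58 mm needed.
  - The lever was at release.
  - The collar and spanner looked unmoved; I did not re-measure the other loose items, but the arm worked nowhere near them.
- **Failed or disagreeing checks:** No check failed. The only difference was the camera's final crank angle (0.00 rad) against the arm's reading on release (-0.03 rad). That is within the camera's 2 mm calibration.

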